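# Spread washed printing blocks to dry and set the dryer's timer wheel

### The job

The freshly washed round printing blocks lie heaped in the drying tray: spread them out into one even layer, carved faces up, each flat on the tray's floor with clear space (more than a finger's width, 20 mm) between it and the others, one towards each corner of the tray and one about its middle. Set the dryer for them by rolling its orange knurled timer wheel by its edge, from under the hood, until the 4 stands squarely in the window. Leave the ink tin, the ink roller and the ink knife where they are.

Things in the scene. Friction and masses are not known exactly. Their poses are not given: they have to be found in the camera images.
- a_mid (a point): centre (half-way up) of the round wooden printing block with the blue carved pattern: a flat disc 60 mm in diameter and 32 mm high, 45 to 90 g, straight sides; z points out of its carved face (up at the start).
- b_mid (a point): centre (half-way up) of the round wooden printing block with the red carved pattern: a flat disc 60 mm in diameter and 32 mm high, 45 to 90 g, straight sides; z points out of its carved face (up at the start).
- c_mid (a point): centre (half-way up) of the round wooden printing block with the green carved pattern: a flat disc 60 mm in diameter and 32 mm high, 45 to 90 g, straight sides; z points out of its carved face (up at the start).
- d_mid (a point): centre (half-way up) of the round wooden printing block with the yellow carved pattern: a flat disc 60 mm in diameter and 32 mm high, 45 to 90 g, straight sides; z points out of its carved face (up at the start).
- e_mid (a point): centre (half-way up) of the round wooden printing block with the black carved pattern: a flat disc 60 mm in diameter and 32 mm high, 45 to 90 g, straight sides; z points out of its carved face (up at the start).
- tray_mid (a point): centre of the upper surface of the fixed drying tray's floor. The floor lies 10 mm above the table and measures 240 mm (tray x) by 340 mm (tray y) inside walls 8 mm thick that rise 20 mm above it (30 mm above the table). This point has the tray's axes: x across its short side, y along its long side, z up.
- wheel (a joint): angle (rad) of the dryer's orange knurled timer wheel about its level axle. Its drum carries digits 0 to 9: digit n stands exactly in the window at n x 0.628, so 4 is at 2.513. Angle and digit grow as the wheel's top is rolled along the dryer's +x (away from the robot). Stops at 0 and 9, no clicks; light friction (0.03 N m) holds it where it is left.
- wheel_top (a point): fixed point at the top of the knurled rim, half-way across its 26 mm width. Rim radius 42 mm; knurls 3 mm high, 13 mm apart; axle 42 mm below. Axes are the dryer's: x the rolling direction at the top, y (the axle) out of the dryer's red face towards the tray, z up. The grey housing's top is 30 mm lower; the dryer's face is 29 mm behind (-y).
- window (a point): centre of the window, 24 x 30 mm, open at the top, beside the wheel on its +y side (31 mm along +y from wheel_top, 4 mm lower), in a black frame reaching 22 mm farther out. The digit on the white drum, 8 mm below, reads upright to someone beyond the table's far side who looks towards the robot.
- hood_edge (a point): middle of the lower edge of the dryer's fixed grey hood, 300 mm long (along x), 20 mm thick: it overhangs the wheel 115 mm above wheel_top and ends 23 mm farther out (+y). A tool must therefore reach the wheel from the +y side, leaning about 40 degrees out towards +y.
- ink_tin: bystander: closed ink tin, 80 mm in diameter, 75 mm high, left of the tray; origin at the centre of its underside
- roller: bystander: black rubber ink roller, 120 mm wide, 44 mm in diameter, with a wooden handle, 175 mm long in all, beyond the tray; origin on the table under the roller
- ink_knife: bystander: ink knife (flat spatula) 200 mm long lying beyond the tray; origin on its underside
Mind the look-alikes: they are no part of the job. What is shaped like the part that bears b_mid but pink or purple is not meant.

How it is judged:
By the outcome, as a careful person would: the job done as asked, in the order asked, and still so for the second after the job is handed in, with the robot touching nothing.
It also fails if it takes over 72 s, if anything falls off the work surface, if the arm or the gripper's body presses on something with over 40 N, if the wrist force passes 120 N, or if a joint passes its speed limit or range.

### The arm

A 6-joint arm with a two-finger parallel gripper is mounted at the origin on the work surface. World frame = base frame: x ahead of the robot, y to its left, z up, the work surface at z = 0. Lengths are in m, angles in degrees, forces in N, time in s.
With the tool pointing down it reaches from about 0.4 to 0.825 m from the base axis. Payload 7 kg.
Tool frame: the origin (TCP) lies midway between the tips of the shut fingers; the grasp point (between the pads) lies 19 mm behind it; z points along the fingers, y is the direction in which the jaws open and shut (so a half turn about z gives the same grasp; the last joint's range is limited). The gripper opens to 88 mm and grips with 3 to 60 N. Pads are 19 mm wide; open, the fingers measure 130 mm over their backs; the gripper's body (78 mm by 193 mm) begins 47 mm behind the grasp point.
Start: joints at [-50.758, 20.546, 0.682, 0, -70.136, -16.507], TCP at [0.261, -0.623, 0.227] pointing down, gripper open.
Joint ranges: [-176.03, 176.03], [-82.01, 121.73], [-58.28, 71.71], [-173.87, 95.51], [-174.79, -0.11], [-173.66, 173.66]. Speed limits (degrees/s): [136.94, 136.94, 172.46, 180, 180, 180].

### API

Orientations are given as a 3x3 rotation matrix whose columns are the frame's x, y, z axes.
In Python, from rig import robot gives the robot as it stands. Calls block until the motion is done:
- robot.goto(position, orientation): joint-space move of the TCP to a pose.
- robot.servo_line(position, ori=None, speed=0.15): straight line of the TCP; ori=None keeps the orientation; speed is the mean speed in m/s.
- robot.movej(angles): joint-space move.
- robot.move_gripper(opening): opening from 0.0 (shut) to 1.0 (fully open); the grip force is fixed at half the most; returns when the fingers have stopped.
- robot.dwell(seconds).
- robot.ik(position, orientation): joint angles nearest the present ones, or None.
- robot.grab_frame(name): name is "side" or "top" or "wrist"; returns (picture, depth): 384x512x3 uint8, red, green, blue; 384x512 float32, m along the optical axis (not along the pixel's ray), 0 where there is no reading.
- robot.camera_info(name): a dict with "vfov" (degrees; the focal length in pixels is half the picture's height over the tangent of half this angle, whatever the lens; pixels are square), "cx", "cy" (the principal point, pixels), "k1" (the pictures are not rectified: a ray, as slopes to the right and down, at radius r is drawn at 1 + k1 r^2 times it, then the intrinsics apply), "view" (4x4, takes a point from world to camera coordinates); the wrist camera has in their place "T_tool_cam" (4x4, takes a point from camera to tool coordinates, whose origin is the TCP and whose axes are the flange's). Camera axes: x right, y down, z forward; pixel columns grow to the right and rows downward; lengths in m; the calibration is good to about 2 mm. A picture is of the moment at which its call begins: read the wrist's pose just before it. camera_info takes no time and is no camera call.
A pose or a line that the arm cannot do raises robot.Unreachable and nothing moves.
- robot.job_done(): hands the job in, once; it reports no verdict.
Readings, each from a call of its own:
- robot.read_t(): time.
- robot.read_qpos(): joint angles.
- robot.read_qvel(): joint speeds.
- robot.read_effort(): joint torques, N m.
- robot.read_position(): TCP position.
- robot.read_tcp_rot(): TCP orientation.
- robot.read_force(): force on the tool from outside, world axes, zero at the start.
- robot.read_ft_torque(): the same for the moment, N m.
- robot.read_grip_width(): opening from 0.0 (shut) to 1.0 (fully open).
Only numpy, scipy, OpenCV 4.12 (cv2) and the standard library are available. Lean on these libraries where they do the work, as an engineer would, in place of code of your own. Each camera call takes 0.05 s, during which the arm holds its last target.

## Working session

There is one attempt and no reset: what is moved stays moved. The work goes in short steps, each a Python script; the robot and the scene stay as the last script left them, time stands still between calls to the robot, and variables do not carry over. Pictures are saved under pics/ and viewed, and the job is handed in when it is done.

```bash
ls -la; mkdir -p pics
cat > h.py <<'E'
import numpy as np, cv2
from rig import robot
def save(name,img): cv2.imwrite('pics/'+name+'.png', cv2.cvtColor(img,cv2.COLOR_RGB2BGR))
E
python3 - <<'E'
from h import *
for n in ['side','top','wrist']:
    print(n,robot.camera_info(n))
    im,d=robot.grab_frame(n); save('s0_'+n,im); np.savez('pics/s0_'+n,im=im,d=d)
print(robot.read_t(),robot.read_position(),robot.read_tcp_rot(),robot.read_grip_width(),robot.read_force())
E
```

```text
total 12
drwxr-xr-x  3 agent agent 4096 Dec  6 14:16 .
drwxr-xr-x 23 root  root  4096 Dec  6 14:16 ..
drwxr-xr-x  2 agent agent 4096 Dec  6 14:16 pics
side {'vfov': 51.783499004069014, 'cx': 259.0438991603889, 'cy': 189.99538642700384, 'k1': 0.030345617235985514, 'view': array([[-0.76885048, -0.63935909,  0.00942855,  0.4338815 ],
       [-0.37312053,  0.43661764, -0.81862452,  0.31405699],
       [ 0.51927836, -0.63291784, -0.57425168,  0.98433561],
       [ 0.        ,  0.        ,  0.        ,  1.        ]])}
top {'vfov': 43.283639309761526, 'cx': 261.70803777054266, 'cy': 185.78277024345903, 'k1': -0.10038355937302951, 'view': array([[-0.02458762, -0.99967161,  0.00721915,  0.00285271],
       [-0.99573872,  0.02384758, -0.08908251,  0.54505191],
       [ 0.08888109, -0.00937871, -0.99599809,  1.26935591],
       [ 0.        ,  0.        ,  0.        ,  1.        ]])}
wrist {'vfov': 71.84462178390208, 'cx': 257.2597561279386, 'cy': 187.43027671989515, 'k1': 0.011029738837005774, 'T_tool_cam': array([[-8.49988156e-04, -9.55981271e-01, -2.93426460e-01,
         8.00770104e-02],
       [ 9.99999117e-01, -1.11245865e-03,  7.27617518e-04,
        -8.02498213e-04],
       [-1.02201352e-03, -2.93425582e-01,  9.55981372e-01,
        -1.57761193e-01],
       [ 0.00000000e+00,  0.00000000e+00,  0.00000000e+00,
         1.00000000e+00]])}
0.15 [ 0.26069628 -0.62221644  0.22584223] [[-9.22331686e-01 -3.86398607e-01 -6.14236919e-04]
 [-3.86399075e-01  9.22330991e-01  1.13917439e-03]
 [ 1.26354348e-04  1.28803721e-03 -9.99999162e-01]] 0.9980655381411753 [-0.88102116  0.22430157  0.85374057]
```

View pics/s0_top.png

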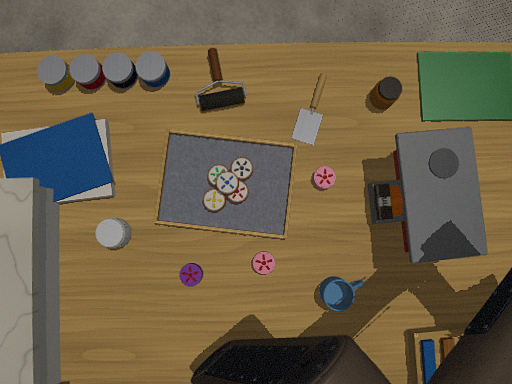

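View pics/s0_side.png

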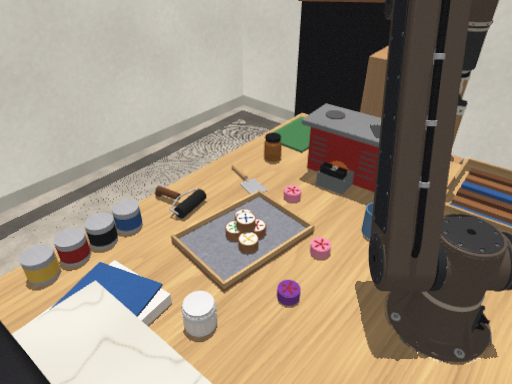

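View pics/s0_wrist.png

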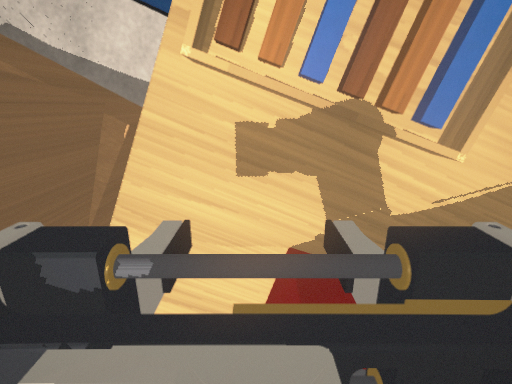

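```bash
cat >> h.py <<'E'
def K(info): 
    f=192/np.tan(np.radians(info['vfov'])/2); return np.array([[f,0,info['cx']],[0,f,info['cy']],[0,0,1.]]),np.array([info['k1'],0,0,0])
def pose(name,R=None,p=None):
    i=robot.camera_info(name)
    if name!='wrist': return np.linalg.inv(i['view'])
    T=np.eye(4); T[:3,:3]=R; T[:3,3]=p
    return T@i['T_tool_cam']
def rays(name,uv,T=None):
    k,dist=K(robot.camera_info(name)); T=pose(name) if T is None else T
    s=cv2.undistortPoints(np.array(uv,float).reshape(-1,1,2),k,dist).reshape(-1,2)
    d=np.c_[s,np.ones(len(s))]@T[:3,:3].T
    return T[:3,3],d
def onplane(name,uv,z,T=None):
    o,d=rays(name,uv,T); t=(z-o[2])/d[:,2]; return o+t[:,None]*d
def cloud(name,uv,dep,T=None):
    o,d=rays(name,uv,T); return o+np.array(dep).reshape(-1,1)*d
def proj(name,P,T=None):
    k,dist=K(robot.camera_info(name)); T=np.linalg.inv(pose(name) if T is None else T)
    return cv2.projectPoints(np.array(P,float).reshape(-1,1,3),cv2.Rodrigues(T[:3,:3])[0],T[:3,3],k,dist)[0].reshape(-1,2)
def tri(obs):  # [(o,d)...] least squares
    A=0;b=0
    for o,d in obs:
        d=d/np.linalg.norm(d); M=np.eye(3)-np.outer(d,d); A=A+M; b=b+M@o
    return np.linalg.solve(A,b)
E
python3 - <<'E'
from h import *
z=np.load('pics/s0_top.npz'); im,d=z['im'],z['d']
c=im[125:245,150:300]; save('c_top',cv2.resize(c,None,fx=5,fy=5,interpolation=cv2.INTER_NEAREST))
c=im[120:270,360:495]; save('c_dry',cv2.resize(c,None,fx=4,fy=4,interpolation=cv2.INTER_NEAREST))
vv,uu=np.mgrid[0:384,0:512]; P=cloud('top',np.c_[uu.ravel(),vv.ravel()],d.ravel()).reshape(384,512,3)
for u,v in [(228,181),(242,168),(218,176),(214,200),(238,193),(170,200),(270,150),(300,250),(385,200),(396,201),(430,200),(325,178),(443,163)]: print((u,v),P[v,u].round(4))
z=np.load('pics/s0_side.npz'); im,d=z['im'],z['d']
c=im[185:290,165:320]; save('c_side',cv2.resize(c,None,fx=5,fy=5,interpolation=cv2.INTER_NEAREST))
c=im[90:220,260:395]; save('c_side2',cv2.resize(c,None,fx=4,fy=4,interpolation=cv2.INTER_NEAREST))
E
```

```text
(228, 181) [0.5547 0.0763 0.0767]
(242, 168) [0.5921 0.0408 0.0397]
(218, 176) [0.5688 0.1022 0.0712]
(214, 200) [0.509  0.1164 0.0397]
(238, 193) [0.5259 0.0527 0.0408]
(170, 200) [0.5135 0.2378 0.0123]
(270, 150) [ 0.644  -0.0356  0.0072]
(300, 250) [ 0.3707 -0.1096  0.0007]
(385, 200) [ 0.4955 -0.325   0.0842]
(396, 201) [ 0.4922 -0.354   0.0826]
(430, 200) [ 0.4852 -0.3921  0.2253]
(325, 178) [ 0.5607 -0.1792  0.0356]
(443, 163) [ 0.5694 -0.4266  0.2283]
```

View pics/c_top.png

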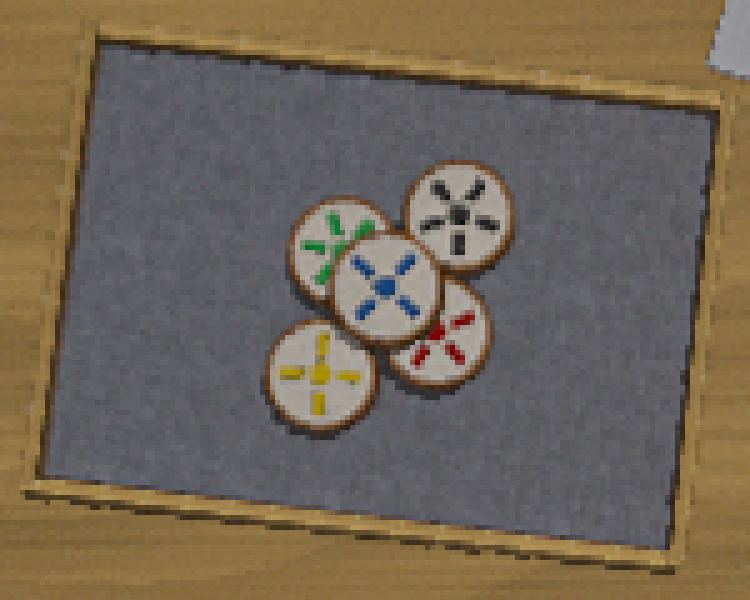

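View pics/c_dry.png

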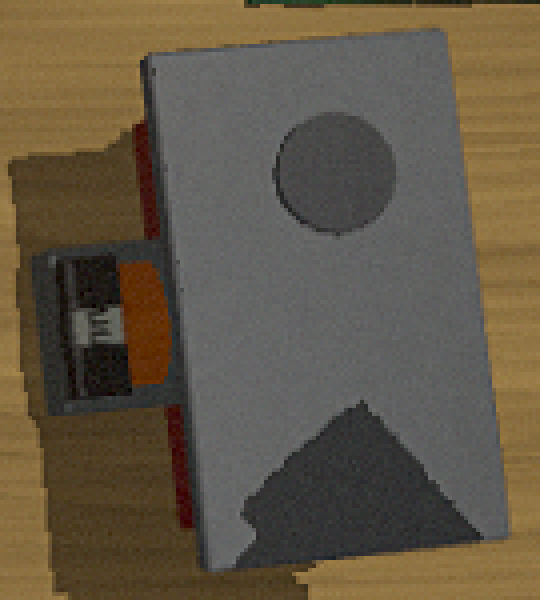

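View pics/c_side.png

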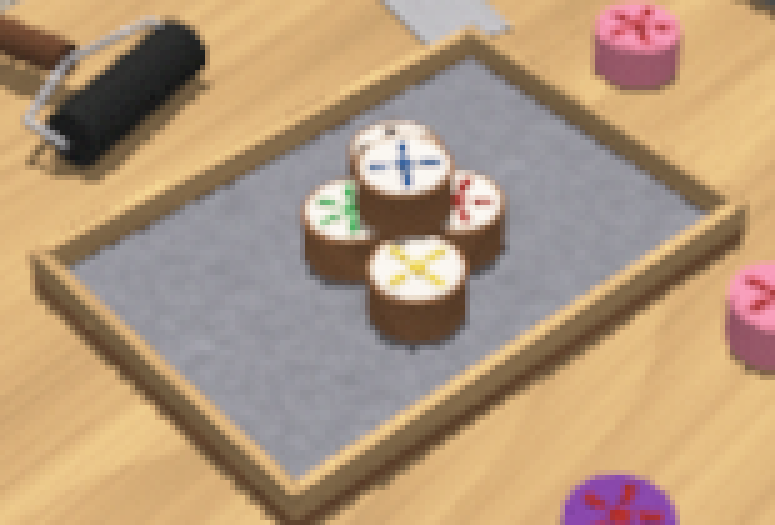

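View pics/c_side2.png

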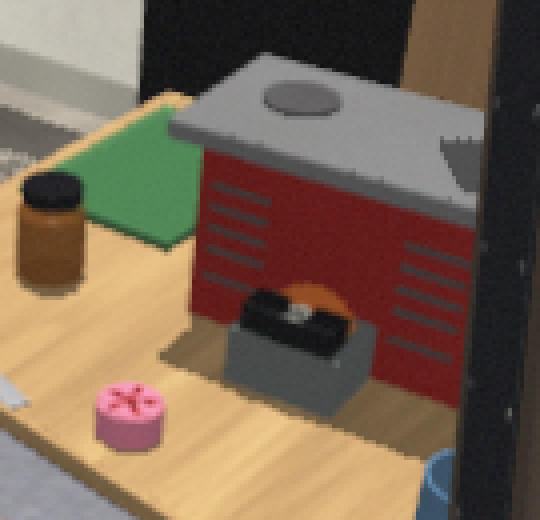

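Run:
```python
from h import *
z=np.load('pics/s0_top.npz'); im,d=z['im'],z['d']
print('cam top',pose('top')[:3,3], 'side',pose('side')[:3,3])
hsv=cv2.cvtColor(im,cv2.COLOR_RGB2HSV)
# floor mask
m=((hsv[...,1]<60)&(hsv[...,2]>70)&(hsv[...,2]<160)).astype(np.uint8)*255
roi=np.zeros_like(m); roi[128:240,155:298]=1; m*=roi
m=cv2.morphologyEx(m,cv2.MORPH_CLOSE,np.ones((3,3))) ; m=cv2.morphologyEx(m,cv2.MORPH_OPEN,np.ones((5,5)))
c=max(cv2.findContours(m,cv2.RETR_EXTERNAL,cv2.CHAIN_APPROX_NONE)[0],key=cv2.contourArea)
r=cv2.minAreaRect(c); print(r)
box=cv2.boxPoints(r); P=onplane('top',box,0.01); print(P.round(4)); 
for i in range(4): print(np.linalg.norm(P[i]-P[(i+1)%4]).round(4), np.degrees(np.arctan2(*(P[(i+1)%4]-P[i])[[1,0]])).round(2))
print('mid',P.mean(0))
# blocks: pattern hubs from both views manual
top={'a':(150+386/5,125+287/5),'b':(150+435/5,125+330/5),'c':(150+341/5,125+247/5),'d':(150+320/5,125+374/5),'e':(150+459/5,125+216/5)}
side={'a':(165+404/5,185+163/5),'d':(165+418/5,185+268/5)}
for k,v in top.items():
    zz=.074 if k=='a' else .042
    p=onplane('top',[v],zz)[0]; s=''
    if k in side:
        o1,d1=rays('top',[v]);o2,d2=rays('side',[side[k]]); s=tri([(o1,d1[0]),(o2,d2[0])]).round(4)
    print(k,p.round(4),s)
# dryer: hood edges (z .23), in top image
q=np.array([(360+148/4,120+55/4),(360+205/4,120+570/4)])
H=onplane('top',q,0.235); print('hood edge left',H.round(4))
vv,uu=np.mgrid[0:384,0:512]; P=cloud('top',np.c_[uu.ravel(),vv.ravel()],d.ravel()).reshape(384,512,3)
om=(hsv[...,0]<14)&(hsv[...,1]>150)&(hsv[...,2]>80); om[:, :380]=0; om[:170]=0;om[230:]=0;om[:,410:]=0
Q=P[om]; print('wheel',om.sum(),Q.min(0),Q.max(0),np.median(Q,0)); 
u=np.where(om); print(u[0].min(),u[0].max(),u[1].min(),u[1].max())
```

```text
cam top [0.42997769 0.00175854 1.31281006] side [-0.06037307  0.76328683  0.81826025]
((225.49148559570312, 183.82254028320312), (124.78645324707031, 87.28041076660156), 6.709836483001709)
[[ 0.4607  0.2701  0.01  ]
 [ 0.6969  0.2409  0.01  ]
 [ 0.6482 -0.0971  0.01  ]
 [ 0.4138 -0.0627  0.01  ]]
0.2381 -7.05
0.3415 -98.2
0.2369 171.63
0.3361 81.99
mid [0.5549238  0.08778787 0.01      ]
a [0.5514 0.0786 0.074 ] [0.5513 0.0786 0.0738]
b [0.5311 0.0552 0.042 ] 
c [0.5763 0.104  0.042 ] 
d [0.5094 0.1162 0.042 ] [0.5089 0.1159 0.0408]
e [0.5913 0.0413 0.042 ] 
hood edge left [[ 0.638  -0.3202  0.235 ]
 [ 0.3459 -0.3386  0.235 ]]
wheel 173 [ 0.42997769 -0.36971221  0.05812241] [0.53524805 0.00175854 1.31281006] [ 0.49460918 -0.35565652  0.08166951]
185 215 390 402
```

```bash
cat >> h.py <<'E'
def down(yaw):  # tool pointing down; yaw (deg) = direction of jaw (tool y) axis
    a=np.radians(yaw); y=np.array([np.cos(a),np.sin(a),0]); zt=np.array([0,0,-1.]); x=np.cross(y,zt); return np.c_[x,y,zt]
def st(): return robot.read_t(), np.array(robot.read_position()).round(4), np.array(robot.read_qpos()).round(1)
E
python3 - <<'E'
from h import *
print(st())
for y in [90,-90,60,120,-60,-30,30]:
    print(y, down(y)[:,0].round(2), robot.ik([0.52,0.09,0.36],down(y)))
s,c=np.sin(np.radians(40)),np.cos(np.radians(40))
zt=np.array([0,-s,-c]); xt=np.array([0,c,-s]); yt=np.cross(zt,xt)
print(robot.ik([0.49,-0.352,0.10],np.c_[xt,yt,zt]), yt)
p=np.array(robot.read_position()); p[2]=0.40
robot.servo_line(p,speed=0.3); print(st())
E
```

```text
(0.15, array([ 0.2607, -0.6222,  0.2258]), array([-50.8,  20.6,   0.6,  -0. , -70.1, -16.5]))
90 [-1.  0.  0.] [  31.13107855    3.06246043   -4.56070465    0.          -82.37683491
 -121.13107855]
-90 [1. 0. 0.] [ 31.13107855   3.06246043  -4.56070465   0.         -82.37683491
  58.86892145]
60 [-0.87  0.5   0.  ] [  31.13107855    3.06246043   -4.56070465    0.          -82.37683491
 -151.13107855]
120 [-0.87 -0.5  -0.  ] [ 31.13107855   3.06246043  -4.56070465   0.         -82.37683491
 -91.13107855]
-60 [0.87 0.5  0.  ] [ 31.13107855   3.06246043  -4.56070465   0.         -82.37683491
  88.86892145]
-30 [0.5  0.87 0.  ] [ 31.13107855   3.06246043  -4.56070465   0.         -82.37683491
 118.86892145]
30 [-0.5   0.87  0.  ] [ 1.68507523e+02 -8.16503611e+01 -4.56070465e+00  5.08888749e-14
 -1.67089656e+02  4.14924773e+01]
[ -7.19906049  17.36639106 -54.62527381  75.89692486 -41.11247401
 117.80499034] [1. 0. 0.]
(0.875, array([ 0.2608, -0.622 ,  0.3999]), array([-50.7,  17.7,  18.5,  -0. , -90.8, -16.5]))
```

Run:
```python
from h import *
robot.goto([0.47,0.088,0.36],down(-90)); print(st())
R=np.array(robot.read_tcp_rot());p=np.array(robot.read_position())
im,d=robot.grab_frame('wrist'); np.savez('pics/w1',im=im,d=d,R=R,p=p); save('w1',im)
im,d=robot.grab_frame('top'); np.savez('pics/t1',im=im,d=d); save('t1',im)
print(st()[0])
```

```text
(3.5, array([0.4702, 0.0875, 0.36  ]), array([ 34.2,  -2. ,  -9.7,   0. , -82.3,  55.7]))
3.6
```

View pics/w1.png

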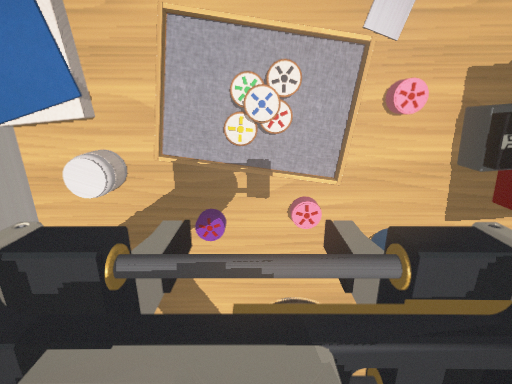

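Run:
```python
from h import *
t=np.load('pics/s0_top.npz'); w=np.load('pics/w1.npz'); Tw=pose('wrist',w['R'],w['p'])
c=w['im'][0:195,150:380]; save('c_w1',cv2.resize(c,None,fx=3,fy=3,interpolation=cv2.INTER_NEAREST))
def masks(im):
    h=cv2.cvtColor(im,cv2.COLOR_RGB2HSV).astype(int); H,S,V=h[...,0],h[...,1],h[...,2]
    return {'a':(H>100)&(H<130)&(S>110),'c':(H>45)&(H<80)&(S>110),'d':(H>22)&(H<33)&(S>140),'b':((H<8)|(H>172))&(S>150)}
boxes={'top':(195,250,155,215),'wrist':(222,305,55,150)}
obs={}
for name,im in [('top',t['im']),('wrist',w['im'])]:
    u0,u1,v0,v1=boxes[name]
    for k,m in masks(im).items():
        v,u=np.where(m[v0:v1,u0:u1]); 
        if len(u)<4: print(name,k,len(u)); continue
        uv=(u.mean()+u0,v.mean()+v0); obs[k,name]=uv
        zz=.074 if k=='a' else .042
        print(name,k,len(u),np.round(uv,1), onplane(name,[uv],zz,None if name=='top' else Tw)[0].round(4))
for k in 'acdb':
    if (k,'top') in obs and (k,'wrist') in obs:
        r=[]
        for n in ['top','wrist']:
            o,d=rays(n,[obs[k,n]],None if n=='top' else Tw); r.append((o,d[0]))
        print(k,tri(r).round(4))
e=onplane('wrist',[(284.5,78)],.042,Tw); print('e wrist',e.round(4))
# tray corners in wrist: inner floor? use outer wall-top corners
q=[(150+48/3,0)]
```

```text
top a 36 [226.7 182.2] [0.5519 0.08   0.074 ]
top c 30 [217.9 173.4] [0.5791 0.1048 0.042 ]
top d 44 [213.9 198.4] [0.5132 0.1164 0.042 ]
top b 27 [238.5 192.5] [0.5271 0.0514 0.042 ]
wrist a 91 [261.4 103. ] [0.5534 0.0802 0.074 ]
wrist c 76 [244.2  86.8] [0.5797 0.1086 0.042 ]
wrist d 100 [239.7 128.6] [0.511  0.1177 0.042 ]
wrist b 48 [277.5 119.4] [0.5266 0.0517 0.042 ]
a [0.5533 0.0804 0.0626]
c [0.5827 0.1091 0.005 ]
d [0.5122 0.1161 0.0545]
b [0.5268 0.0516 0.0433]
e wrist [[0.5931 0.0414 0.042 ]]
```

View pics/c_w1.png

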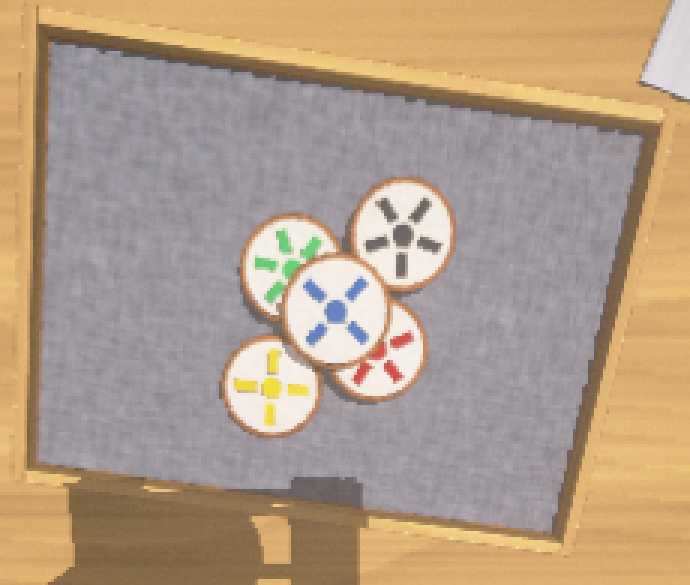

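```bash
cat > plan.py <<'E'
from h import *
mid=np.array([0.5555,0.0875]); yaw=np.radians(-8.0)
Rt=np.array([[np.cos(yaw),-np.sin(yaw)],[np.sin(yaw),np.cos(yaw)]])
def tw(xy): return mid+Rt@np.array(xy)
def wt(xy): return Rt.T@(np.array(xy)-mid)
def finger_rects(c,ang,op):
    a=np.radians(ang); u=np.array([np.cos(a),np.sin(a)]); n=np.array([-u[1],u[0]])
    out=[]
    for s in (1,-1):
        r=np.linspace(op/2,op/2+.021,6); t=np.linspace(-.0095,.0095,5)
        out.append(np.array([c+s*u*ri+n*ti for ri in r for ti in t]))
    return np.vstack(out)
def clear(c,ang,op,others,walls=True):
    F=finger_rects(np.array(c),ang,op); m=1
    for o in others: m=min(m,(np.linalg.norm(F-np.array(o),axis=1)-.030).min())
    if walls:
        L=(F-mid)@Rt; m=min(m,(.120-abs(L[:,0])).min(),(.170-abs(L[:,1])).min())
    return m
E
python3 - <<'E'
from plan import *
w=np.load('pics/w1.npz'); Tw=pose('wrist',w['R'],w['p'])
q=np.array([(50,40),(643,133),(553,535),(37,465)])/3+[150,0]
P=onplane('wrist',q,.01,Tw); print(P.round(4),P.mean(0)); print([np.linalg.norm(P[i]-P[i-1]).round(4) for i in range(4)])
for i in range(4): d=P[i]-P[i-1]; print(np.degrees(np.arctan2(d[1],d[0])).round(1))
# tray wall top corner triangulation
for s,t in [((472,30),(720,95)),((38,256),(98,28))]:
    o1,d1=rays('side',[(165+s[0]/5,185+s[1]/5)]); o2,d2=rays('top',[(150+t[0]/5,125+t[1]/5)])
    print('walltop',tri([(o1,d1[0]),(o2,d2[0])]).round(4))
# floor corner, far: side left inner floor (75,265), right (705,213)
for s,t in [((75,266),(103,44)),((705,213),(667,548)),((470,58),(716,112))]:
    o1,d1=rays('side',[(165+s[0]/5,185+s[1]/5)]); o2,d2=rays('top',[(150+t[0]/5,125+t[1]/5)])
    print('floor',tri([(o1,d1[0]),(o2,d2[0])]).round(4))
B={'a':(.5525,.0795),'b':(.5306,.0545),'c':(.5770,.1045),'d':(.511,.1168),'e':(.592,.0414)}
G={'a':(63,113),'d':(-63,113),'e':(63,-113),'b':(-63,-113),'c':(0,0)}
G={k:tw(np.array(v)/1000) for k,v in G.items()}
print(G)
left=dict(B); done={}
for k in 'adebc':
    left.pop(k); oth=[] if k=='a' else list(left.values())
    best=sorted([(min(clear(B[k],an,.078,oth,k!='a'),clear(G[k],an,.076,list(left.values())+list(done.values()))),an) for an in range(0,180,5)],reverse=True)[:4]
    done[k]=G[k]; print(k,[(round(a*1000,1),b) for a,b in best])
E
```

```text
[[ 0.6953  0.2367  0.01  ]
 [ 0.6487 -0.0966  0.01  ]
 [ 0.4113 -0.0658  0.01  ]
 [ 0.4586  0.2702  0.01  ]] [0.55345344 0.08613934 0.01      ]
[np.float64(0.239), np.float64(0.3365), np.float64(0.2394), np.float64(0.3393)]
-8.1
-98.0
172.6
82.0
walltop [ 0.6524 -0.102   0.0282]
walltop [0.7028 0.2371 0.0203]
floor [0.6889 0.23   0.0175]
floor [ 0.4184 -0.062   0.0165]
floor [ 0.6489 -0.0998  0.0066]
{'a': array([0.63361345, 0.19063239]), 'd': array([0.50883967, 0.2081682 ]), 'e': array([ 0.60216033, -0.0331682 ]), 'b': array([ 0.47738655, -0.01563239]), 'c': array([0.5555, 0.0875])}
a [(np.float64(7.4), 125), (np.float64(7.4), 35), (np.float64(6.8), 40), (np.float64(6.8), 130)]
d [(np.float64(7.4), 35), (np.float64(6.8), 40), (np.float64(4.2), 45), (np.float64(4.2), 30)]
e [(np.float64(6.8), 40), (np.float64(6.5), 35), (np.float64(4.2), 45), (np.float64(2.6), 30)]
b [(np.float64(7.4), 125), (np.float64(6.8), 130), (np.float64(4.7), 120), (np.float64(4.2), 135)]
c [(np.float64(45.3), 25), (np.float64(45.2), 140), (np.float64(44.9), 80), (np.float64(44.3), 85)]
```

```bash
cat >> plan.py <<'E'
mid[:]=[0.5545,0.087]
GO={k:tw(np.array(v)/1000) for k,v in {'a':(60,110),'d':(-60,110),'e':(60,-110),'b':(-60,-110),'c':(0,0)}.items()}
def pick(xy,yaw,zg,zh):
    R=down(yaw)
    robot.goto([*xy,zh],R)
    robot.servo_line([xy[0],xy[1],zg],speed=0.2)
    robot.move_gripper(0.3)
    w=robot.read_grip_width(); print('grip',round(w*88,1),'t',robot.read_t()); 
    robot.servo_line([xy[0],xy[1],zh],speed=0.25)
    return w
def place(xy,yaw,zg,zh):
    robot.goto([*xy,zh],down(yaw))
    robot.servo_line([xy[0],xy[1],zg],speed=0.2); f=robot.read_force()
    robot.move_gripper(0.87)
    robot.servo_line([xy[0],xy[1],zh],speed=0.25); print('placed',np.round(f,1),robot.read_t())
E
python3 - <<'E'
from plan import *
robot.move_gripper(0.886)
pick((.5525,.0797),-145,.049,.11)
print('held',robot.read_grip_width()*88)
place(GO['a'],-145,.018,.11)
im,d=robot.grab_frame('wrist'); save('w2',im); im,d=robot.grab_frame('top'); save('t2',im); np.savez('pics/t2',im=im,d=d)
E
```

```text
grip 59.4 t 6.0
held 59.56953314538603
placed [-0.2 -1.1 -0.6] 8.6667
```

View pics/t2.png

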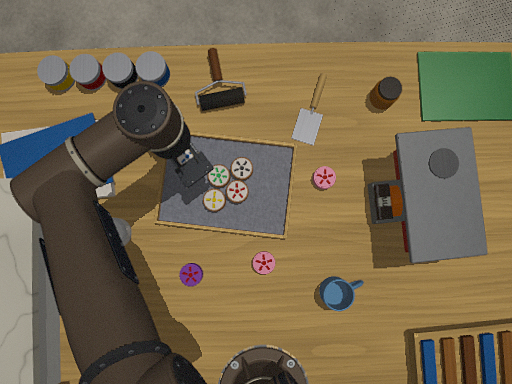

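View pics/w2.png

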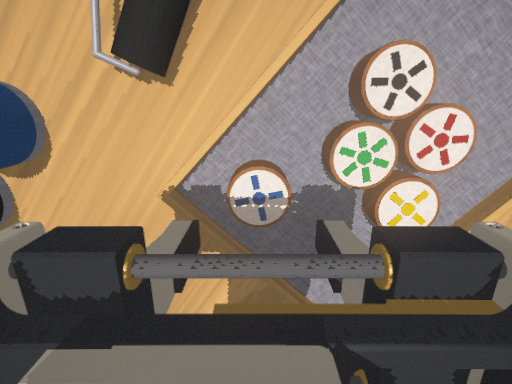

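Run:
```python
from h import *
t=np.load('pics/t2.npz')['im']
h=cv2.cvtColor(t,cv2.COLOR_RGB2HSV).astype(int); m=((h[...,1]<70)&(h[...,2]>150)).astype(np.uint8)
u0,u1,v0,v1=200,256,152,216
x=cv2.resize(t[v0:v1,u0:u1],None,fx=8,fy=8,interpolation=cv2.INTER_CUBIC)
g=((cv2.cvtColor(x,cv2.COLOR_RGB2HSV)[...,2]>130)&(cv2.cvtColor(x,cv2.COLOR_RGB2HSV)[...,1]<80)).astype(np.uint8)
for c in cv2.findContours(g,cv2.RETR_EXTERNAL,cv2.CHAIN_APPROX_NONE)[0]:
    if cv2.contourArea(c)<2000: continue
    (cx,cy),r=cv2.minEnclosingCircle(c); uv=((cx+.5)/8-.5+u0,(cy+.5)/8-.5+v0); print(np.round(uv,1),round(r/8,1),onplane('top',[uv],.042)[0].round(4))
```

```text
[213.6 199.3] 10.5 [0.5106 0.1173 0.042 ]
[236.6 190.8] 10.4 [0.5317 0.0562 0.042 ]
[218.  174.8] 10.5 [0.5753 0.1046 0.042 ]
[241.3 167.6] 10.3 [0.5929 0.0426 0.042 ]
```

Run:
```python
from plan import *
for k,xy,y in [('d',(.5108,.1172),-145),('e',(.5925,.0422),-141)]:
    w=pick(xy,y,.017,.09)
    if not 55<w*88<64: print('bad'); break
    place(GO[k],y,.0175,.09)
im,d=robot.grab_frame('wrist'); save('w3',im); im,d=robot.grab_frame('top'); save('t3',im); np.savez('pics/t3',im=im,d=d)
```

```text
grip 59.7 t 10.3333
placed [-0.1 -0.4 -0. ] 12.7333
grip 60.0 t 14.4417
placed [ 0.6 -0.3 -0.7] 16.7833
```

View pics/t3.png

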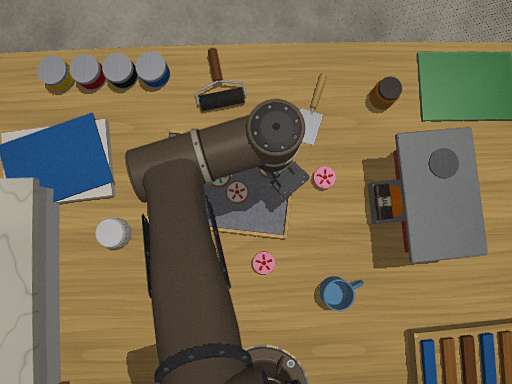

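Run:
```python
from plan import *
for k,xy,y in [('b',(.5315,.0560),-55),('c',(.5757,.1046),-90)]:
    w=pick(xy,y,.017,.09)
    if not 55<w*88<64: print('bad'); break
    place(GO[k],y,.0175,.09)
robot.servo_line([.47,.087,.30],speed=.3,ori=down(-90))
print(st())
R=np.array(robot.read_tcp_rot());p=np.array(robot.read_position())
im,d=robot.grab_frame('wrist'); save('w4',im); np.savez('pics/w4',im=im,d=d,R=R,p=p)
```

```text
grip 59.6 t 19.025
placed [-0.   0.4  0.1] 21.4167
grip 59.8 t 23.1083
placed [ 0.5  0.1 -0.7] 25.3167
(26.225, array([0.4694, 0.0869, 0.2984]), array([ 34.1,  -0.8, -16.3,  -0. , -74.7,  55.9]))
```

View pics/w4.png

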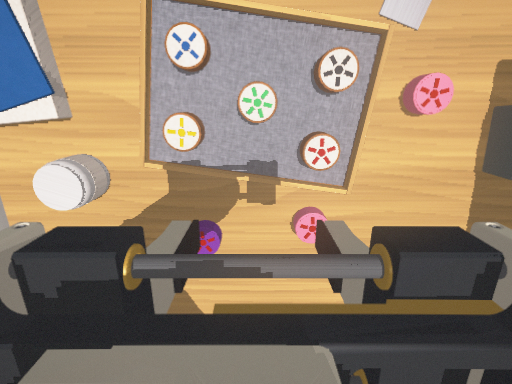

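```bash
cat > wh.py <<'E'
from h import *
yw=np.radians(3.6)
dx=np.array([np.cos(yw),np.sin(yw),0]); dy=np.array([-np.sin(yw),np.cos(yw),0]); dz=np.array([0,0,1.])
def lean(deg):
    s,c=np.sin(np.radians(deg)),np.cos(np.radians(deg)); zt=-(s*dy+c*dz); xt=c*dy-s*dz; return np.c_[xt,np.cross(zt,xt),zt]
def snap(n):
    R=np.array(robot.read_tcp_rot());p=np.array(robot.read_position())
    im,d=robot.grab_frame('wrist'); save(n,im); np.savez('pics/'+n,im=im,d=d,R=R,p=p)
E
python3 - <<'E'
from wh import *
wt=np.array([.4925,-.353,.092]); R=lean(40)
for b in [.30,.2,.14,.02,0]: print(b,robot.ik(wt-b*R[:,2],R))
robot.goto(wt-.2*R[:,2],R); print(st()); robot.move_gripper(0); snap('d1'); print(st(),robot.read_grip_width())
E
```

```text
0.3 [ 28.97411468   0.7589598  -36.45913718  36.78947935 -75.87787685
 137.89678671]
0.2 [ 19.10702019   4.28692553 -45.03444686  44.52932853 -62.0348669
 135.3264136 ]
0.14 [ 11.94820784   7.42900989 -49.58847118  52.0880959  -53.71647906
 131.92636201]
0.02 [ -7.1732521   15.54209127 -56.22852747  78.75791613 -40.07662758
 118.51094719]
0 [-10.94838717  17.12063722 -56.72184789  84.66643405 -38.67357494
 115.53426707]
(27.525, array([ 0.4847, -0.2245,  0.245 ]), array([ 19.1,   4.3, -45. ,  44.5, -62. , 135.3]))
(28.8583, array([ 0.4844, -0.2247,  0.2452]), array([ 19.1,   4.3, -45. ,  44.5, -62. , 135.3])) 0.0027534107441969592
```

View pics/d1.png

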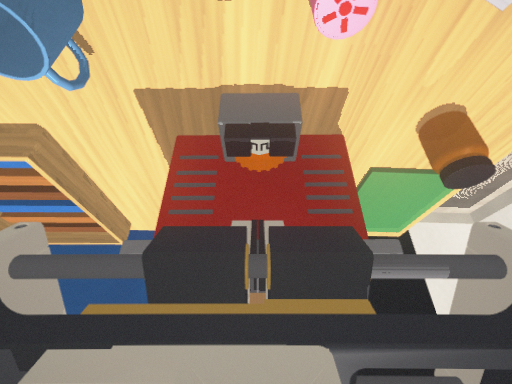

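Run:
```python
from wh import *
z=np.load('pics/d1.npz'); im,d=z['im'],z['d']
c=im[85:235,195:325]; save('c_d1',cv2.resize(c,None,fx=5,fy=5,interpolation=cv2.INTER_CUBIC)[:600])
```

View pics/c_d1.png

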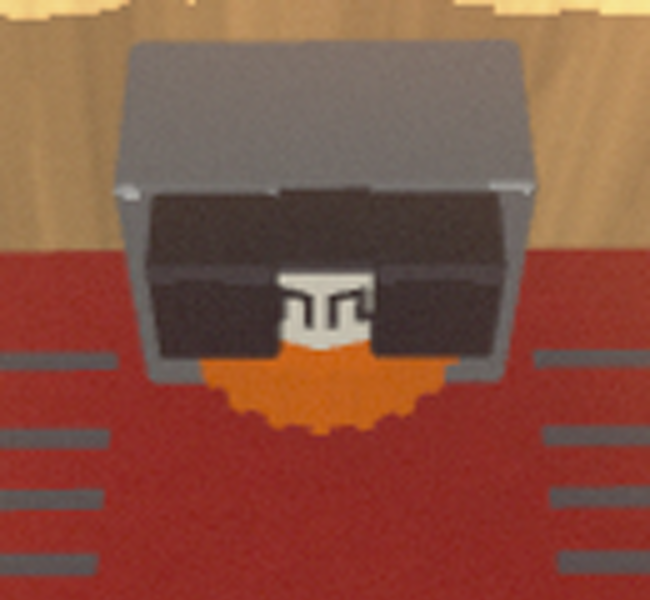

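Run:
```python
from wh import *
z=np.load('pics/d1.npz'); im,d=z['im'],z['d']
c=im[136:158,245:275]; c=cv2.resize(c,None,fx=14,fy=20,interpolation=cv2.INTER_CUBIC); save('c_d1b',cv2.rotate(c,cv2.ROTATE_90_CLOCKWISE))
t=cv2.imread('pics/t3.png')[185:218,375:405]; t=cv2.rotate(cv2.resize(t,None,fx=14,fy=14,interpolation=cv2.INTER_CUBIC),cv2.ROTATE_180); cv2.imwrite('pics/c_t3b.png',t)
```

```text
(no output)
```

View pics/c_d1b.png

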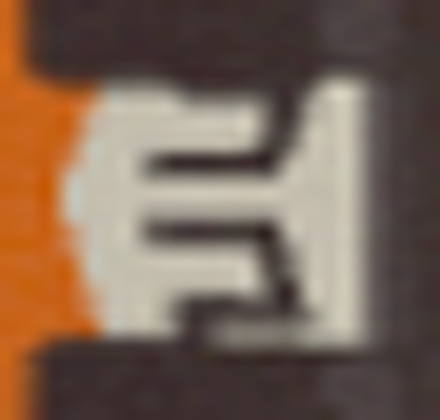

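View pics/c_t3b.png

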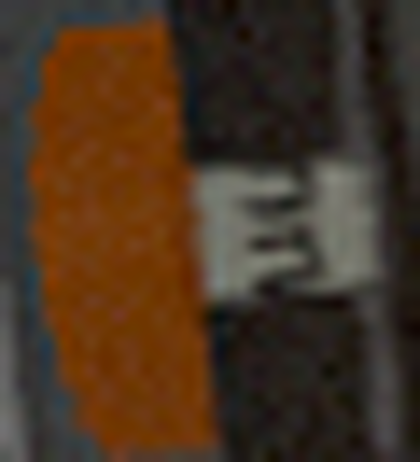

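Run:
```python
from wh import *
z=np.load('pics/d1.npz'); im,d=z['im'],z['d']; T=pose('wrist',z['R'],z['p'])
vv,uu=np.mgrid[0:384,0:512]; uv=np.c_[uu.ravel(),vv.ravel()]
P=cloud('wrist',uv,d.ravel(),T).reshape(384,512,3)
h=cv2.cvtColor(im,cv2.COLOR_RGB2HSV).astype(int)
m=(h[...,0]>5)&(h[...,0]<16)&(h[...,1]>180)&(h[...,2]>120); m[:140]=0;m[180:]=0;m[:,:225]=0;m[:,295:]=0
Q=P[m&(d>0)]; B=np.c_[Q@dx,Q@dy,Q[:,2]]
print(m.sum(),'dx',B[:,0].min(),B[:,0].max(),'dy',np.percentile(B[:,1],[1,50,99]),'z',np.percentile(B[:,2],[50,95,99,100]))
# circle fit in dx-z on the points
A=np.c_[B[:,0],B[:,2],np.ones(len(B))]; s=np.linalg.lstsq(A,-(B[:,0]**2+B[:,2]**2),rcond=None)[0]; print('circ',-s[0]/2,-s[1]/2,np.sqrt(s[0]**2/4+s[1]**2/4-s[2]))
# red face
r=((h[...,0]<6)|(h[...,0]>172))&(h[...,1]>170); r[:,:170]=0; r[:,355:]=0; r[:140]=0; r[225:]=0
Q=P[r&(d>0)]; c=np.polyfit(Q[:,0],Q[:,1],1); print('face yaw',np.degrees(np.arctan(c[0])), 'dy',np.percentile(Q@dy,[5,50,95]))
# window corners px: crop/5+(195,85)
for n,q in {'frame fl':(150,195),'frame fr':(502,195),'inner lip l':(148,268),'lip r':(505,268),'win l front':(278,275),'win r front':(373,275),'win l back':(280,355),'win r back':(373,355)}.items():
    u,v=195+q[0]/5,85+q[1]/5; p=P[int(round(v)),int(round(u))]; print(n,(u,v),np.round([p@dx,p@dy,p[2]],4))
```

```text
600 dx 0.4367912518654035 0.5086235927015407 dy [-0.41466717 -0.38439539 -0.37122505] z [0.08431175 0.08927271 0.08998199 0.09048791]
circ 0.47258794933406084 0.055027884738399514 0.0332618926569596
face yaw 4.033774985694483 dy [-0.4158905  -0.41444271 -0.41301964]
frame fl (225.0, 124.0) [ 0.4273 -0.3354  0.0602]
frame fr (295.4, 124.0) [ 0.5176 -0.3352  0.0603]
inner lip l (224.6, 138.6) [ 0.429  -0.3363  0.0854]
lip r (296.0, 138.6) [ 0.5225 -0.3641  0.0592]
win l front (250.6, 140.0) [ 0.461  -0.3442  0.0796]
win r front (269.6, 140.0) [ 0.4849 -0.3382  0.0853]
win l back (251.0, 156.0) [ 0.4605 -0.3723  0.0828]
win r back (269.6, 156.0) [ 0.4861 -0.3684  0.0859]
```

```bash
cat >> wh.py <<'E'
yw=np.radians(3.9)
dx=np.array([np.cos(yw),np.sin(yw),0]); dy=np.array([-np.sin(yw),np.cos(yw),0])
R40=lean(40)
# recompute wheel point from (0.4727,-0.3854) in 3.6deg axes
_y=np.radians(3.6); WT=.4727*np.array([np.cos(_y),np.sin(_y),0])+(-.3854)*np.array([-np.sin(_y),np.cos(_y),0])+np.array([0,0,.0902])
def tcp(x,h,y=0.002): # contact edge at WT + x*dx + y*dy + h*dz
    return WT+x*dx+y*dy+h*dz-.0095*R40[:,0]
def press(x,fmax=4,h0=.004,hmin=-.006):
    f0=np.array(robot.read_force()); h=h0
    while h>hmin:
        h-=.001; robot.servo_line(tcp(x,h),R40,speed=.03); f=np.array(robot.read_force())-f0
        if abs(f[2])>fmax or np.linalg.norm(f)>2*fmax: break
    print('contact h',round(h,4),f.round(1)); return h,f0
E
python3 - <<'E'
from wh import *
print(WT)
for x in [-.016,0,.016]: print(robot.ik(tcp(x,0),R40))
robot.servo_line(tcp(-.016,0)-.03*R40[:,2],R40,speed=.25)
robot.servo_line(tcp(-.016,.004),R40,speed=.1)
print(st(),robot.read_force())
h,f0=press(-.016)
print(st()); snap('d2')
E
```

```text
[ 0.4959667  -0.35495842  0.0902    ]
[-13.10442619  15.92180245 -57.81503593  86.82735365 -37.99770451
 115.78605623]
[-11.77220197  17.03704016 -56.07087924  84.78902779 -38.42276551
 116.75512291]
[-10.55544543  18.15146541 -54.28463814  82.83991105 -38.85343339
 117.76255946]
(30.125, array([ 0.4808, -0.361 ,  0.1011]), array([-12.6,  15.5, -57.6,  85.6, -38.2, 116.7])) [-0.17132446  0.40694478  0.04645619]
contact h -0.003 [-0.5  1.2  5.5]
(31.875, array([ 0.4809, -0.3616,  0.0942]), array([-13.4,  16.2, -57.9,  87.7, -37.9, 115.1]))
```

View pics/d2.png

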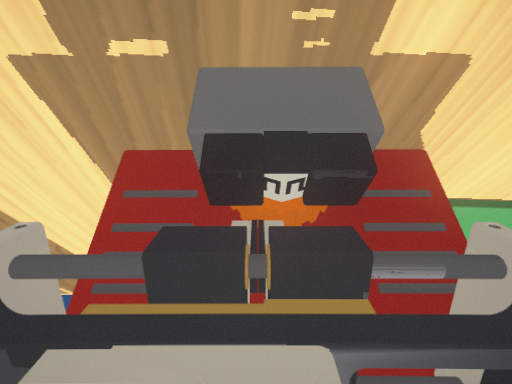

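Run:
```python
from wh import *
robot.servo_line(tcp(.0,-.0035),R40,speed=.05); print(st()[0],robot.read_force())
robot.servo_line(tcp(.014,-.0035),R40,speed=.05); print(st()[0],robot.read_force())
robot.servo_line(tcp(.014,.0)-.03*R40[:,2],R40,speed=.1)
snap('d3'); print(st())
z=np.load('pics/d3.npz'); im=z['im']; 
c=im[110:230,190:350]; save('c_d3',cv2.resize(c,None,fx=5,fy=5,interpolation=cv2.INTER_CUBIC))
```

```text
32.3917 [1.70158892 2.49448897 9.51084616]
32.825 [0.49773342 0.89329211 6.26801184]
(33.35, array([ 0.5089, -0.3399,  0.1188]), array([ -5.5,  15.8, -53.7,  75. , -41. , 121.8]))
```

View pics/c_d3.png

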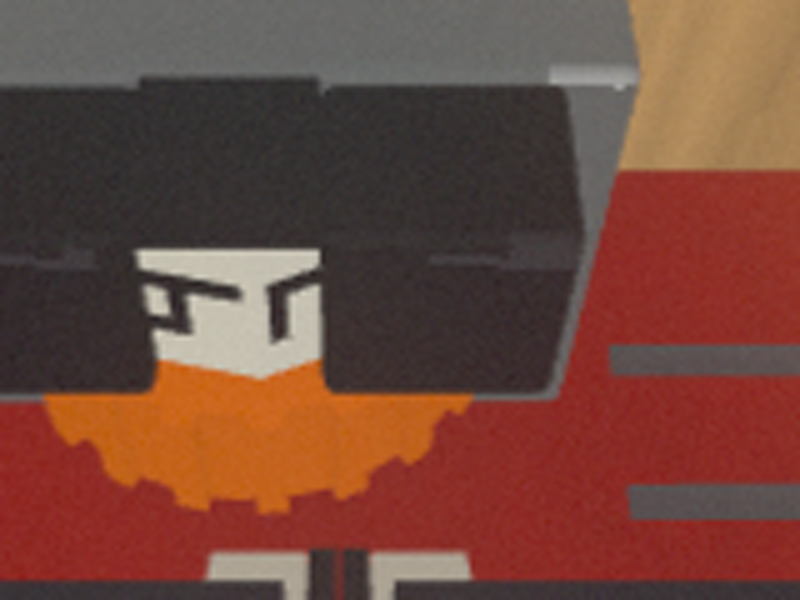

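Run:
```python
from wh import *
robot.servo_line(tcp(-.004,.002),R40,speed=.1)
h,f0=press(-.004,h0=.001)
robot.servo_line(tcp(.0045,h-.0005),R40,speed=.03); print(st()[0],robot.read_force())
robot.servo_line(tcp(.0045,.004),R40,speed=.05)
robot.servo_line(tcp(.0,.0)-.03*R40[:,2],R40,speed=.1)
snap('d4'); print(st())
z=np.load('pics/d4.npz'); im=z['im']; 
c=im[110:230,180:340]; save('c_d4',cv2.resize(c,None,fx=5,fy=5,interpolation=cv2.INTER_CUBIC))
```

```text
contact h -0.003 [-0.1  2.5  6.8]
35.2667 [0.60283263 2.1478735  8.22164422]
(36.0417, array([ 0.4952, -0.3409,  0.1189]), array([ -6.3,  14.7, -55.3,  76.3, -40.6, 121.1]))
```

View pics/c_d4.png

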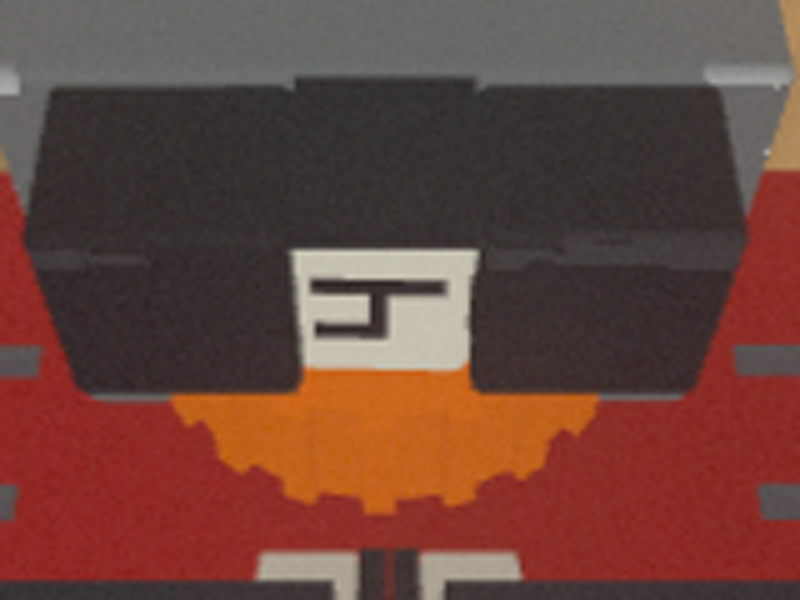

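Run:
```python
from wh import *
z=np.load('pics/d4.npz'); im,d=z['im'],z['d']; T=pose('wrist',z['R'],z['p'])
g=cv2.cvtColor(im,cv2.COLOR_RGB2GRAY).astype(float)
r0=110; 
for row in (166,167,168): print(row,im[row,236:278].mean(1).astype(int))
for row in (163,172,174): print(row,im[row,236:278].mean(1).astype(int))
# bar ends 310..446 -> u=180+x/5 
def X(u,v,zz): p=onplane('wrist',[(u,v)],zz,T)[0]; return round(p@dx-WT@dx,4),round(p@dy-WT@dy,4)
zf=.0862; zd=.0782
for n,u,v,zz in [('bar l',180+312/5-.4,110+287/5-.4,zd),('bar r',180+446/5-.4,110+287/5-.4,zd),('mid bar',180+377/5-.4,110+315/5-.4,zd),('win l',180+295/5-.4,110+287/5-.4,zf),('win r',180+475/5-.4,110+287/5-.4,zf),('frame l',180+27/5-.4,110+240/5-.4,zf),('frame r',180+744/5-.4,110+240/5-.4,zf),('wheel l',180+172/5,110+395/5,zf),('wheel r',180+598/5,110+395/5,zf)]: print(n,X(u,v,zz), d[int(v),int(u)])
```

```text
166 [ 53  48  91 157 189 170  78  49  50  53  52  51  55  53  51  55  51  50
  52  50  53  52  54  54  60  80  79  81  80  80  82  79  92 137 188 187
 188 173 102  53  52  53]
167 [ 50  50  73 138 189 172  77  50  53  50  52  48  50  45  54  48  54  51
  50  54  54  54  50  54  51  54  54  54  52  51  48  51  76 139 188 188
 186 170  73  51  51  50]
168 [ 51  48  75 137 189 175 117  95  90  76  75  76  77  74  74  74  78  70
  50  52  51  56  70  68  65  67  69  66  67  68  66  68  81 138 187 186
 186 170  77  53  53  52]
163 [ 51  49 109 191 187 187 189 189 189 188 187 188 188 189 190 187 189 189
 188 188 188 189 190 190 188 188 189 188 188 188 190 188 190 188 185 187
 190 187 171 102  49  56]
172 [ 47  49  60 119 190 190 188 186 190 187 190 189 190 189 189 192 188 168
  54  53  61 120 188 187 187 190 189 187 192 189 189 188 189 188 186 188
 188 166  54  48  52  51]
174 [ 49  51  51 108 187 187 175 116 125 145 148 148 148 148 150 149 148 135
  53  54  62 121 189 187 188 190 188 188 189 188 190 190 190 189 188 190
 179 138  47  52  54  53]
bar l (np.float64(-0.0101), np.float64(0.0318)) 0.17569539
bar r (np.float64(0.0082), np.float64(0.0318)) 0.17605011
mid bar (np.float64(-0.0013), np.float64(0.0253)) 0.17985307
win l (np.float64(-0.0115), np.float64(0.0423)) 0.17267974
win r (np.float64(0.0113), np.float64(0.0423)) 0.1776611
frame l (np.float64(-0.0434), np.float64(0.0516)) 0.16209699
frame r (np.float64(0.0433), np.float64(0.0517)) 0.16311148
wheel l (np.float64(-0.0304), np.float64(0.0163)) 0.22068337
wheel r (np.float64(0.0307), np.float64(0.0164)) 0.21598461
```

Run:
```python
from wh import *
robot.servo_line(tcp(-.001,.001),R40,speed=.1)
h,f0=press(-.001,h0=0)
robot.servo_line(tcp(.0008,h-.0003),R40,speed=.02); print(st()[0],robot.read_force())
robot.servo_line(tcp(.0008,.004),R40,speed=.03)
robot.servo_line(tcp(.0,.0)-.03*R40[:,2],R40,speed=.1)
snap('d5'); print(st())
z=np.load('pics/d5.npz'); im=z['im']; T=pose('wrist',z['R'],z['p'])
c=im[110:230,180:340]; save('c_d5',cv2.resize(c,None,fx=5,fy=5,interpolation=cv2.INTER_CUBIC))
for row in (166,167,168,172): print(row,im[row,236:278].mean(1).astype(int))
```

```text
contact h -0.002 [-0.6 -0.4  4.8]
37.2333 [-0.08064493 -1.16456057  6.38650253]
(38.0583, array([ 0.4952, -0.3408,  0.119 ]), array([ -6.3,  14.7, -55.3,  76.3, -40.6, 121.1]))
166 [ 48  48  48  90 161 187 186 188 173 115 114 105  77  80  82  79  80  78
  82  75  49  54  49  53  51  51  50  52  55  51  52  50  51  47  53  72
 135 186 168  49  50  48]
167 [ 45  47  49  87 158 188 189 189 171  77  51  52  47  50  53  49  49  49
  47  51  47  50  53  53  54  54  48  53  48  53  51  52  55  54  52  77
 139 187 169  52  54  53]
168 [ 52  51  51  74 139 186 188 189 171  85  60  62  61  59  61  66  68  67
  66  66  67  50  55  52  57  76  72  73  76  76  76  81  96  96  95 112
 164 189 168  50  51  49]
172 [ 49  47  47  58 122 188 187 188 187 190 189 190 188 188 189 189 187 189
 189 189 169  49  54  57 120 187 190 189 191 188 188 188 188 190 189 188
 188 181 133  51  52  54]
```

View pics/c_d5.png

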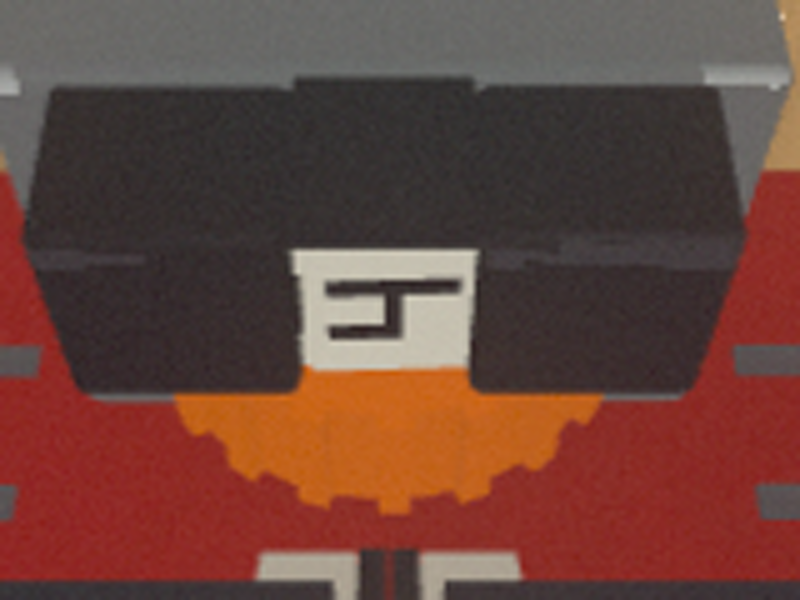

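Run:
```python
from wh import *
robot.servo_line(tcp(.001,.001),R40,speed=.1)
h,f0=press(.001,h0=0)
robot.servo_line(tcp(-.0010,h),R40,speed=.02); print(st()[0],robot.read_force())
robot.servo_line(tcp(-.0010,.004),R40,speed=.03)
robot.servo_line(tcp(.0,.0)-.03*R40[:,2],R40,speed=.1)
snap('d6'); print(st())
z=np.load('pics/d6.npz'); im=z['im']; T=pose('wrist',z['R'],z['p'])
c=im[110:230,180:340]; save('c_d6',cv2.resize(c,None,fx=5,fy=5,interpolation=cv2.INTER_CUBIC))
for row in (166,167,168,172): print(row,im[row,236:278].mean(1).astype(int))
```

```text
contact h -0.002 [ 0.8 -1.   4.8]
39.25 [ 0.1597406  -1.43979393  5.38673258]
(40.0667, array([ 0.4951, -0.3408,  0.1189]), array([ -6.3,  14.7, -55.3,  76.3, -40.6, 121.1]))
166 [ 48  53  89 157 186 186 184 140  76  79  80  80  76  83  79  80  79  80
  79  81  80  82  80  78  80  72  53  55  54  52  52  53  52  52  91 162
 188 186 170  75  49  49]
167 [ 51  46  76 137 188 188 190 169  53  49  51  51  51  51  53  54  52  53
  53  53  54  53  52  51  53  51  51  54  50  52  54  52  56  51  91 161
 189 187 167  51  53  49]
168 [ 49  50  72 136 187 189 190 169  69  66  66  66  69  70  64  67  65  68
  67  60  50  51  54  57  66  64  67  69  63  68  69  68  63  64  97 166
 188 186 165  53  54  53]
172 [ 51  51  57 119 186 187 189 191 188 187 188 188 188 190 189 188 189 190
 182 140  54  53  72 140 189 188 189 188 189 189 188 187 188 188 188 186
 188 178 132  53  56  55]
```

View pics/c_d6.png

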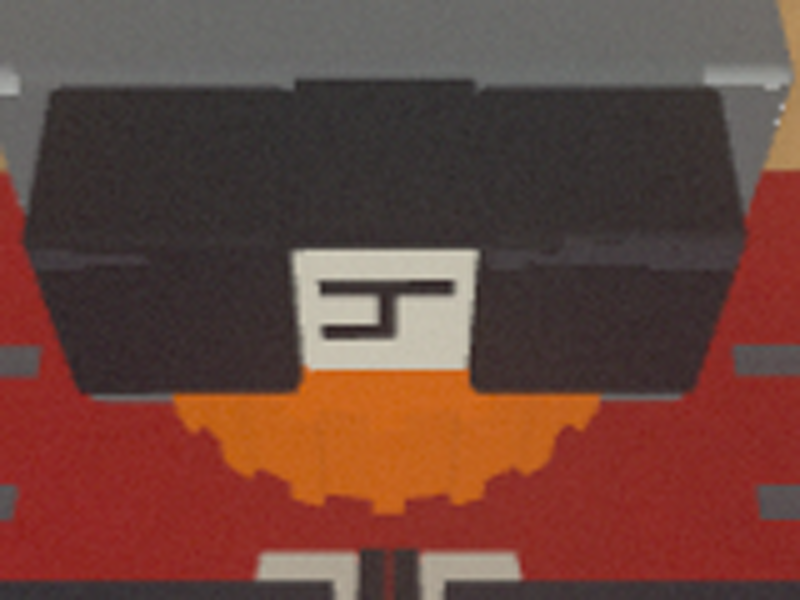

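Run:
```python
from wh import *
robot.servo_line(tcp(0,0)-.2*R40[:,2],R40,speed=.25)
R0=down(-90)
robot.goto([.40,-.25,.42],down(-90))
for n in ('top','side'):
    im,d=robot.grab_frame(n); save('f_'+n,im); np.savez('pics/f_'+n,im=im,d=d)
print(st(),robot.read_force())
```

```text
(41.8083, array([ 0.3993, -0.2504,  0.4177]), array([ -8. ,  -3. ,  -3.5,   0. , -89.8,  98. ])) [-0.66845927  0.32059669 -0.67216062]
```

View pics/f_top.png

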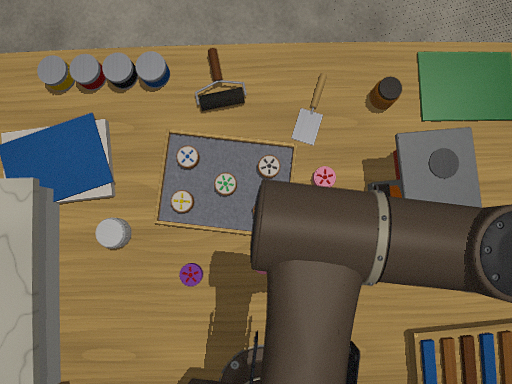

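View pics/f_side.png

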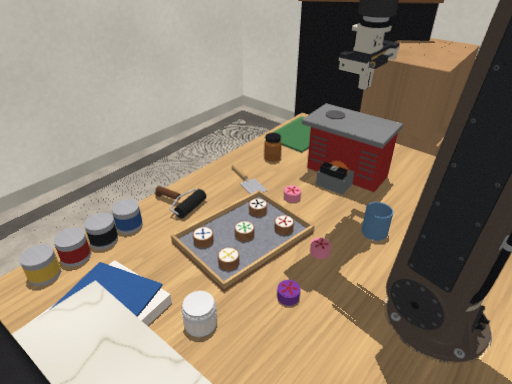

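Run:
```python
from plan import *
w=np.load('pics/w4.npz'); T=pose('wrist',w['R'],w['p'])
def blobs(im,u0,u1,v0,v1,s=6):
    x=cv2.resize(im[v0:v1,u0:u1],None,fx=s,fy=s,interpolation=cv2.INTER_CUBIC); h=cv2.cvtColor(x,cv2.COLOR_RGB2HSV)
    g=((h[...,2]>190)&(h[...,1]<45)).astype(np.uint8); out=[]
    for c in cv2.findContours(g,cv2.RETR_EXTERNAL,cv2.CHAIN_APPROX_NONE)[0]:
        if cv2.contourArea(c)>60*s*s*.8: e=cv2.fitEllipse(c); out.append(((e[0][0]+.5)/s-.5+u0,(e[0][1]+.5)/s-.5+v0))
    return out
W=blobs(w['im'],155,375,10,178); S=blobs(np.load('pics/f_side.npz')['im'],185,300,195,270)
print(len(W),len(S)); Ps=[]
for uv in W:
    p=onplane('wrist',[uv],.042,T)[0]; o1,d1=rays('wrist',[uv],T); best=None
    for q in S:
        o2,d2=rays('side',[q]); x=tri([(o1,d1[0]),(o2,d2[0])])
        if np.linalg.norm(x-p)<.02: best=x
    Ps.append(p[:2]); print(p.round(4),'tray',(wt(p[:2])*1000).round(1),'tri',None if best is None else best.round(4))
from itertools import combinations
print('min gap mm',min(np.linalg.norm(a-b)-.06 for a,b in combinations(Ps,2))*1000)
a=np.load('pics/s0_top.npz')['im'].astype(int); b=np.load('pics/f_top.npz')['im'].astype(int)
for n,(u0,u1,v0,v1) in {'tin':(92,136,214,252),'roller':(190,248,46,112),'knife':(290,330,70,148)}.items(): print(n,abs(a-b)[v0:v1,u0:u1].mean().round(2))
```

```text
5 5
[ 0.479  -0.0141  0.042 ] tray [ -60.7 -110.7] tri [ 0.4812 -0.0114  0.045 ]
[0.5099 0.2028 0.042 ] tray [-60.3 108.5] tri [0.5091 0.2028 0.0401]
[0.5537 0.0864 0.042 ] tray [-0.7 -0.7] tri [0.553  0.0858 0.043 ]
[ 0.5981 -0.0302  0.042 ] tray [  59.5 -110. ] tri [ 0.5976 -0.0308  0.042 ]
[0.6287 0.1866 0.042 ] tray [ 59.7 109. ] tri [0.6277 0.1857 0.0427]
min gap mm 59.93765733183624
tin 11.14
roller 9.19
knife 10.79
```

Run:
```python
from h import *
a=np.load('pics/s0_top.npz')['im']; b=np.load('pics/f_top.npz')['im']
g=lambda x: cv2.cvtColor(x,cv2.COLOR_RGB2GRAY).astype(np.float32)
a,b=g(a),g(b)
for n,(u0,u1,v0,v1) in {'tin':(88,140,210,256),'roller':(186,252,42,116),'knife':(286,334,66,152),'tray edge':(150,170,125,235)}.items(): print(n,cv2.phaseCorrelate(a[v0:v1,u0:u1],b[v0:v1,u0:u1],cv2.createHanningWindow((u1-u0,v1-v0),cv2.CV_32F)), (b-a)[v0:v1,u0:u1].mean())
robot.job_done()
```

```text
tin ((0.013262308560435088, 0.05765258886069091), 0.9562954913686823) 11.318144
roller ((0.043968045717058146, 0.4969966348158792), 0.9636169334694191) 9.484848
knife ((-0.009376374537552579, 0.05053064727169243), 0.9317332753428706) 11.152132
tray edge ((0.07080587799188187, 0.11388288119662349), 1.0407612967491149) 10.4686365
the job is handed in; nothing more can be done
```

The job is handed in at about 42 s of the 72 s allowed: the five blocks are spread out in the tray, and the timer wheel is set to 4.

**Blocks:** I moved blue, yellow, black, red and green, in that order, and left them carved faces up. My last measurement put the corner blocks within about 2 mm of (±60, ±110) mm from the tray's middle, and green within 1 mm of the middle. The smallest gap between blocks is about 60 mm. The top faces measured 40–45 mm above the table, against the expected 42 mm. Red was the 45 mm one, and its two-view position differed from its single-view position by about 3 mm.

**Wheel:** I rolled it from about 2.5 with the shut fingertips, in four strokes. The third stroke overshot by about 1 mm, and a small stroke back fixed that. The last close picture shows the 4 level and within about 0.3 mm of the window's centre. That picture was taken about 2 s before I handed in, and the arm was clear of the wheel from then on.

**Checks that agreed less well:**
- **Block heights:** an early height measurement from the top and wrist cameras was poor, because those two views are almost in line. I used the top and side cameras instead.
- **Bystanders:** the ink tin, knife and tray show no shift in the top view (0.1 px or less). The ink roller showed about 0.5 px, roughly 1 mm. I saw no contact with it and did not look into it further before handing in. The picture was also about 10 grey levels brighter overall.

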